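Run a contact test: kick the jig's bail down to lock, press TEST, flick it up again

TASK

Run one contact test on the circuit breaker in the grey jig: gently push its orange-handled bail lever down until the catch locks and it stays down by itself when you let go, press the red button on the orange-sided tester fully in while the bail is locked, then flick the bail back up so that it springs fully open. The catch sits at an unknown height and its stop bends easily: ease off as soon as the bail bottoms, pushing the handle with no more than about 20 N, and leave everything else on the table where it is.

Things in the scene. Friction and masses are not known exactly. Their poses are not given: they have to be found in the camera images.
- jig: Fixed grey test jig, plate 200 (x) x 190 (y) x 12 mm, z up; origin: centre of its underside. The bail lever's hinge line is parallel to y through x = +50, z = 85 mm; its handle is towards -x. A white breaker (50 x 72 mm, top 72 mm high) is fixed in the middle under the bail. An orange catch housing, 125 mm high, stands at x -50 to +6, y +50 to +86 mm.
- bail (a joint): Bail angle (rad): 0 = fully up (arms 0.70 above level), grows as pushed down, 0.70 = level. A spring (1 to 2 N at the handle) returns it to 0 unless caught. Its side pin must be pushed past a sprung roller (about 8 N at the handle); a rubber stop ends the travel barely beyond. The catch height is not visible: the locked angle is 0.56 to 0.85. Lifting the handle with about 6 N frees it.
- bail_grip (a point): Centre of the bail's orange handle bar, a round bar 12 mm thick and 100 mm long parallel to the jig's y axis, 130 mm from the hinge line, moving with the bail. Between the two side arms (10 mm thick, at y = -45 and +45 mm) the bar is free on all sides, 80 mm clear. When the arms are level the bar is at jig x = -80, z = 85 mm.
- tester: Fixed tester, dark box 200 (x) x 130 (y) x 70 mm with orange side guards up to 78 mm and a screen. Origin: centre of its underside. It stands left or right of the jig (it may swap places with the blue parts tray).
- test_button_top (a point): Centre of the top face of the red round test button (28 mm across), on the tester's top; it is pressed straight down.
- test_button (a joint): Travel of the red test button (m): 0 = out, 0.006 = fully in (5 N). It springs back out.
- parts_tray: Bystander: fixed blue tray 200 x 140 x 35 mm. Origin: centre of its underside.
- breaker_a: Bystander: white circuit breaker with blue toggle, 36 x 80 x 68 mm, loose in the tray. Origin: centre of its underside.
- breaker_b: Bystander: white circuit breaker with black toggle, 36 x 80 x 68 mm, loose in the tray. Origin: centre of its underside.
- paper_cup: Bystander: empty white cup, 72 mm wide, 95 mm high. Origin: centre of its underside.
- drink_bottle: Bystander: drink bottle, 64 mm wide, 210 mm high. Origin: centre of its underside.
- lead_reel: Bystander: orange reel lying flat, 110 mm across, 40 mm high. Origin: centre of its underside.
- screwdriver: Bystander: screwdriver, 190 mm long, lying along its own x. Origin: on the table under its middle.
- test_clip: Bystander: red test clip, about 140 mm long, 18 mm high, lying along its own x. Origin: on the table under its middle.
- pad (a joint): Squeeze of the rubber pad on the bail's stop, hidden in the catch housing (m): 0 = untouched, grows while the bail is pressed down on it (about 3 mm at 20 N on the handle); above 0.0042 the stop bends and the test is spoilt.
Mind the look-alikes: they are no part of the job. Leave any green look-alike of the tester alone.

How it is judged:
On the way, in this order (a step that is already met when the one before it is completed fails the run):
1. the bail is locked: it stays down with nothing touching it (value of joint bail above 0.52 rad and contact force between each of the arm, the fingers and bail below 0.1 N), for 0.4 s.
2. the test button is pressed fully in while the bail is locked (value of joint test_button above 0.005 m and value of joint bail above 0.52 rad), for 0.1 s.
3. the bail is flicked up out of the catch, the button out again (value of joint bail below 0.1 rad and value of joint test_button below 0.002 m), for 0.2 s.
At the end, for the whole second after the job is handed in: the bail is fully up (joint below 0.1 rad) and the test button is out (below 2 mm), after the bail was locked untouched and the button pressed at least 5 mm while it was locked (all of step 3).
It fails at once if the bail is forced down on its stop, bending it: the stop's rubber pad is squeezed by more than 4.2 mm (about 25 N on the handle) (value of joint pad above 0.0042 m).
It fails at once if a bystander is moved by more than 30 mm (distance of any of breaker_a, breaker_b, paper_cup, drink_bottle, lead_reel, screwdriver, test_clip from where it was at the start of the episode above 0.03 m).
It also fails if it takes over 51 s, if anything falls off the work surface, if the arm or the gripper's body presses on something with over 40 N, if the wrist force passes 120 N, or if a joint passes its speed limit or range.

ROBOT

A 6-joint arm with a two-finger parallel gripper is mounted at the origin on the work surface. World frame = base frame: x ahead of the robot, y to its left, z up, the work surface at z = 0. Lengths are in m, angles in rad, forces in N, time in s.
With the tool pointing down it reaches from about 0.25 to 0.725 m from the base axis. Payload 4 kg.
Tool frame: the origin (TCP) lies at the very end of the fingers, on their centre line; the grasp point (between the pads) lies 19 mm behind it; z points along the fingers, x is the direction in which the jaws open and shut, and the axes are right-handed (so a half turn about z gives the same grasp; the last joint's range is limited). The gripper opens to 85 mm and grips with 20 to 120 N. Pads are 22 mm wide; open, the fingers measure 114 mm over their backs; the gripper's body (76 mm by 85 mm) begins 54 mm behind the grasp point. The pads swing forward as they close: fully open they stand 13 mm farther back than shut.
Start: joints at [-1.124, 0.241, 0.005, 1.335, 0, 1.571], TCP at [0.216, -0.451, 0.231] pointing down, gripper open.
Joint ranges: [-2.72, 2.72], [-1.05, 1.87], [-1.09, 1.28], [-1.99, 2.15], [-1.42, 1.44], [-3.14, 3.14]. Speed limits (rad/s): [2.79, 2.79, 3.14, 3.14, 3.14, 3.14].

INTERFACE

Orientations are given as a unit quaternion [x, y, z, w].
In Python, from workcell import sensors, vision, order gives the robot as it stands.
- The arm moves only by the tool step_arm, never from a script. Its argument "series" is a list of rows, each a list of 4 numbers: the shift along the tool's x, y, z in m, then the turn about the tool's z in rad. In form: [[x, y, z, roll], ...]. A call has exactly 8 rows; each row shifts and turns the commanded pose from where the row before left it, along the tool's axes as they then stand; what a row does not reach is not made up. A row lasts 1/10 s, in which the tool goes at most 50 mm and 8.59 degrees, less where a joint would pass 70% of its speed; a pose out of reach is approached as far as the arm can. A call with a gripper value outside its range is refused whole. "fingers" is the finger opening in m, from 0 to 0.0854, set as the call begins (left out, the last holds). The fingers move at their own pace and stop on an object; the grip force is fixed at half the most. Time passes only in rows, so rows that do not move let the fingers close, or fill a call up. It gives the time, the measured TCP pose, the force and the opening at its end, in the units of the state.
- sensors.get_obs(): the state, without advancing time (a new reading comes with each control period).
- vision.camera(name): name is "side" or "top" or "wrist"; returns (picture, depth): 420x560x3 uint8, red, green, blue; 420x560 float32, m along the optical axis (not along the pixel's ray), 0 where there is no reading.
- vision.camera_info(name): a dict with "mtx" (3x3 intrinsics, pixels), "T" (4x4, takes a point from camera to world coordinates). Camera axes: x right, y up, looking along -z (the intrinsics and any distortion apply to the point x, -y, -z); pixel columns grow to the right and rows downward; lengths in m; the calibration is good to about 2 mm. A picture is of the moment at which its call begins: read the wrist's pose just before it. camera_info takes no time and is no camera call; for the wrist camera it gives the pose at the moment of the call.
- order.job_done(): hands the job in, once; it reports no verdict.
The state is a dict: "clock": time; "joint_pos": joint angles; "joint_vel": joint speeds; "tau": joint torques, N m; "eef_pos": TCP position; "tool_rot": TCP orientation; "ft_force": force on the tool from outside, world axes, zero at the start; "ft_torque": the same for the moment, N m; "grip_width": finger opening in m.
Only numpy, scipy, OpenCV 4.12 (cv2) and the standard library are available. Lean on these libraries where they do the work, as an engineer would, in place of code of your own. Each camera call takes 0.05 s, during which the arm holds its last target. There are 200 camera calls.

## Working session

There is one attempt and no reset: what is moved stays moved. The work goes in short steps, Python scripts to look and compute and a tool call to move; the robot and the scene stay as the last step left them, time stands still between calls to the robot, and variables do not carry over. Pictures are saved under pics/ and viewed, about 8 in all and at most 12, crops included, and the job is handed in when it is done.

Besides the shell and the picture viewer there is one more tool, called by a JSON object that holds its "fn" and its "kwargs". step_arm: Moves the arm, as the interface text tells. Its arguments: {"type":"object","properties":{"series":{"type":"array","items":{"type":"array","items":{"type":"number"}}},"fingers":{"type":"number"}},"required":["series"]}

```bash
mkdir -p pics; ls; cat > h.py <<'E'
import numpy as np, cv2
from workcell import sensors, vision, order
def snap(name, fn):
    info=vision.camera_info(name); im,d=vision.camera(name)
    cv2.imwrite(f'pics/{fn}.png',im[:,:,::-1]); np.savez(f'pics/{fn}.npz',im=im,d=d,K=info['mtx'],T=info['T'])
def load(fn):
    z=np.load(f'pics/{fn}.npz'); return z['im'],z['d'],z['K'],z['T']
def cloud(fn):
    im,d,K,T=load(fn); v,u=np.indices(d.shape)
    P=np.stack([(u-K[0,2])/K[0,0]*d,-(v-K[1,2])/K[1,1]*d,-d,np.ones_like(d)],-1)@T.T
    return im,d,P[...,:3]
E
python3 - <<'E'
from h import *
o=sensors.get_obs(); print({k:np.round(v,3) for k,v in o.items()})
snap('top','top0'); snap('side','side0')
for n in('top','side','wrist'):
    i=vision.camera_info(n); print(n,np.round(i['mtx'],1).tolist(),np.round(i['T'],3).tolist(),[k for k in i])
a=cv2.imread('pics/top0.png');b=cv2.imread('pics/side0.png')
cv2.imwrite('pics/both.png',cv2.resize(np.vstack([a,b]),None,fx=.71,fy=.71))
E
```

```text
pics
{'clock': np.float64(0.0), 'joint_pos': array([-1.124,  0.241,  0.004,  1.335, -0.   ,  1.571]), 'joint_vel': array([-0.   , -0.001, -0.001, -0.001,  0.   ,  0.001]), 'tau': array([-0.0000e+00, -3.7232e+01,  2.5241e+01,  1.7000e-02,  0.0000e+00,
       -0.0000e+00]), 'eef_pos': array([ 0.216, -0.45 ,  0.23 ]), 'tool_rot': array([ 0.846, -0.533, -0.001, -0.001]), 'ft_force': array([0.484, 0.176, 0.497]), 'ft_torque': array([-0.019,  0.06 ,  0.   ]), 'grip_width': np.float64(0.085)}
top [[511.5, 0.0, 277.7], [0.0, 511.5, 218.7], [0.0, 0.0, 1.0]] [[-0.019, 0.981, -0.194, 0.191], [-1.0, -0.019, 0.002, 0.017], [-0.002, 0.194, 0.981, 1.616], [0.0, 0.0, 0.0, 1.0]] ['mtx', 'T']
side [[394.3, 0.0, 281.1], [0.0, 394.3, 208.1], [0.0, 0.0, 1.0]] [[0.998, 0.049, -0.033, 0.461], [-0.059, 0.754, -0.655, -0.604], [-0.007, 0.655, 0.755, 0.807], [0.0, 0.0, 0.0, 1.0]] ['mtx', 'T']
wrist [[294.9, 0.0, 281.5], [0.0, 294.9, 206.8], [0.0, 0.0, 1.0]] [[0.433, 0.857, 0.28, 0.287], [-0.901, 0.412, 0.133, -0.417], [-0.002, -0.31, 0.951, 0.373], [0.0, 0.0, 0.0, 1.0]] ['mtx', 'T']
```

View pics/top0.png

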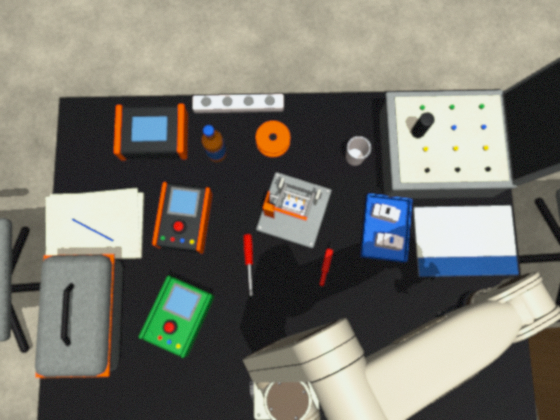

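View pics/side0.png

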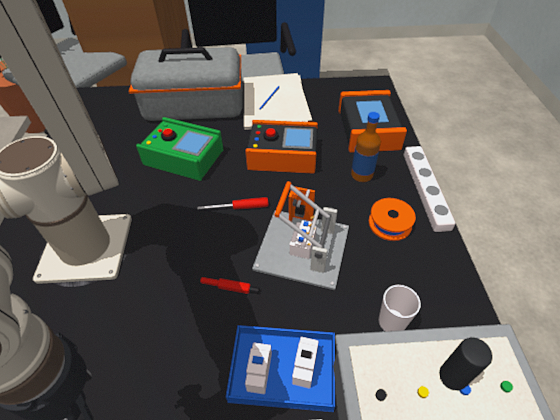

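The top view shows the jig at about (294,210), bail handle towards the lower left. There are three tester candidates:
- (183,217): orange sides, with a red button at (178,227). This fits the description.
- (177,316): the green look-alike.
- (150,131): orange sides but no red button.

I'll measure next and confirm in a crop.

```bash
python3 - <<'E'
from h import *
for fn in('top0','side0'):
    im,d,P=cloud(fn); hsv=cv2.cvtColor(im,cv2.COLOR_RGB2HSV); h,s,v=cv2.split(hsv)
    inb=lambda x0,x1,y0,y1:(P[...,0]>x0)&(P[...,0]<x1)&(P[...,1]>y0)&(P[...,1]<y1)
    # plate
    m=(s<60)&(v>70)&(abs(P[...,2]-.012)<.006)&inb(.35,.75,-.2,.15)&(d>0)
    r=cv2.minAreaRect((P[m][:,:2]*1000).astype(np.float32)); print(fn,'plate',m.sum(),r,np.median(P[m],0))
    o=(h<20)&(s>150)&(v>90)&inb(.35,.75,-.15,.15)&(d>0)&(P[...,2]>.03)
    n,L,st,c=cv2.connectedComponentsWithStats(o.astype(np.uint8))
    for i in range(1,n):
        if st[i,4]>15:
            q=P[L==i]; print(' orange',st[i],q.mean(0).round(3),q.min(0).round(3),q.max(0).round(3))
    hi=inb(.4,.7,-.15,.15)&(P[...,2]>.14)&(d>0)
    print(' high',hi.sum(),P[hi].min(0).round(3) if hi.any() else '',P[hi].max(0).round(3) if hi.any() else '')
    rd=((h<6)|(h>174))&(s>150)&(v>70)&inb(.35,.65,.2,.5)&(d>0)
    n,L,st,c=cv2.connectedComponentsWithStats(rd.astype(np.uint8))
    for i in range(1,n):
        if st[i,4]>20: q=P[L==i]; print(' red',st[i],c[i],np.median(q,0).round(4),q.min(0).round(3),q.max(0).round(3))
a=cv2.imread('pics/top0.png')[150:270,140:340];b=cv2.imread('pics/side0.png')[100:300,220:380]
cv2.imwrite('pics/crop.png',np.hstack([cv2.resize(a,(480,288)),cv2.resize(b,(320,400))[:288]]) if 0 else np.vstack([cv2.resize(a,(480,288)),cv2.resize(b[:200],(480,300))[:300]]))
E
```

```text
top0 plate 2147 ((482.13140869140625, -18.50006103515625), (193.4779815673828, 329.8912658691406), 71.54869079589844) [ 0.50835081 -0.0441305   0.01171362]
 orange [259 144  29  10 187] [0.738 0.025 0.04 ] [ 0.72  -0.021  0.031] [0.75  0.07  0.053]
 orange [263 191  44  29 271] [0.514 0.018 0.132] [ 0.475 -0.067  0.03 ] [0.573 0.058 0.18 ]
 high 204 [ 0.472 -0.079  0.14 ] [0.553 0.027 0.181]
 red [173 221  11  11  92] [178.   225.75] [0.4786 0.3169 0.0894] [0.462 0.302 0.074] [0.495 0.334 0.099]
side0 plate 3564 ((481.029052734375, -19.712051391601562), (192.26296997070312, 326.6884765625), 70.73946380615234) [ 0.52030771 -0.06879135  0.01043986]
 orange [275 182  17  35 177] [ 0.494 -0.027  0.172] [ 0.475 -0.072  0.166] [0.516 0.025 0.176]
 orange [296 187  11   8  36] [0.545 0.046 0.119] [0.531 0.042 0.109] [0.554 0.056 0.125]
 orange [289 191  25  30 285] [0.537 0.034 0.076] [ 0.512 -0.026  0.031] [0.575 0.052 0.151]
 orange [308 190   7  12  54] [0.568 0.036 0.111] [0.555 0.009 0.089] [0.574 0.042 0.135]
 orange [371 201  16  29 236] [0.738 0.021 0.038] [ 0.723 -0.022  0.033] [0.75  0.072 0.043]
 high 362 [ 0.475 -0.082  0.14 ] [0.547 0.025 0.176]
 red [265 128  11   9  76] [270.27631579 132.05263158] [0.4783 0.312  0.0885] [0.463 0.302 0.067] [0.493 0.36  0.094]
```

View pics/crop.png

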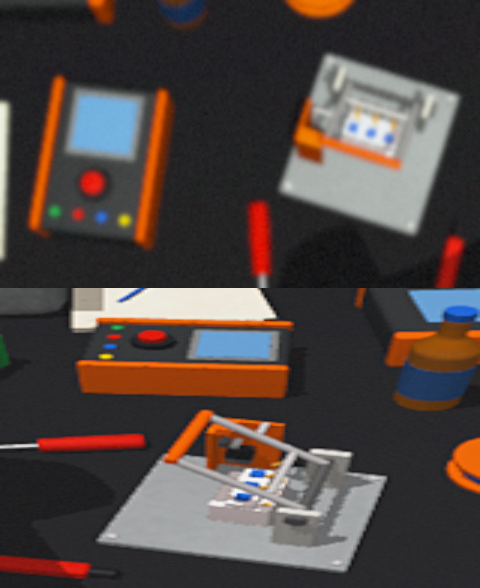

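The crop confirms the dark, orange-sided tester with the red button as the target. The jig's bail is up, handle towards the robot, and the catch housing is on the tester side (+y). Next I'll get the jig pose.

```bash
cat >> h.py <<'E'
def plan(x,y,z,yaw=None):
    from scipy.spatial.transform import Rotation as R
    o=sensors.get_obs(); r=R.from_quat(o['tool_rot']); p=np.array(o['eef_pos'])
    tx=r.as_matrix()[:,0]; cur=np.arctan2(tx[1],tx[0])
    d=np.array([x,y,z])-p
    print('tcp',p.round(4),'yaw',round(cur,3),'F',np.round(o['ft_force'],2),'t',round(float(o['clock']),2))
    print('shift tool',(r.inv().apply(d)).round(4))
    if yaw is not None: print('roll',round(-(yaw-cur),3))
E
python3 - <<'E'
from h import *
for fn in('top0','side0'):
    im,d,P=cloud(fn); h,s,v=cv2.split(cv2.cvtColor(im,cv2.COLOR_RGB2HSV))
    m=((s<60)&(v>70)&(abs(P[...,2]-.012)<.007)&(P[...,0]>.4)&(P[...,0]<.7)&(abs(P[...,1])<.2)).astype(np.uint8)
    m=cv2.morphologyEx(m,cv2.MORPH_OPEN,np.ones((3,3)))
    n,L,st,c=cv2.connectedComponentsWithStats(m); i=1+st[1:,4].argmax(); q=P[L==i]
    (cx,cy),sz,a=cv2.minAreaRect((q[:,:2]*1000).astype(np.float32)); print(fn,cx,cy,sz,a)
    for cand in (np.radians(a),np.radians(a)-np.pi/2):
        R=np.array([[np.cos(cand),-np.sin(cand)],[np.sin(cand),np.cos(cand)]])
        for off in([-49.4,0],[0,0]): print('  yaw',round(cand,3),'pt',np.round(R@off+[cx,cy],1))
    o=(h<20)&(s>150)&(P[...,2]>.155)&(P[...,0]>.4)&(P[...,0]<.6)&(abs(P[...,1])<.12)
    q=P[o]; e=cv2.fitLine(q[:,:2].astype(np.float32),cv2.DIST_HUBER,0,.001,.001).ravel(); 
    t=(q[:,:2]-e[2:])@e[:2]; print('  bar n',len(q),'dir',e[:2],'mid',(e[2:]+e[:2]*(t.min()+t.max())/2).round(4),'len',np.ptp(t),'z',np.percentile(q[:,2],[10,50,90]).round(3))
plan(.50,-.03,.30,-.32)
E
```

```text
top0 539.0029296875 -36.60600280761719 (190.84715270996094, 198.6372528076172) 71.300048828125
  yaw 1.244 pt [523.2 -83.4]
  yaw 1.244 pt [539.  -36.6]
  yaw -0.326 pt [492.2 -20.8]
  yaw -0.326 pt [539.  -36.6]
  bar n 109 dir [0.33376747 0.94265544] mid [ 0.4932 -0.0201] len 0.09898614530097663 z [0.169 0.173 0.177]
side0 541.1159057617188 -41.09950256347656 (191.5232391357422, 199.13124084472656) 70.73946380615234
  yaw 1.235 pt [524.8 -87.7]
  yaw 1.235 pt [541.1 -41.1]
  yaw -0.336 pt [494.5 -24.8]
  yaw -0.336 pt [541.1 -41.1]
  bar n 177 dir [0.32538903 0.94558024] mid [ 0.4957 -0.0229] len 0.10186280470258088 z [0.17  0.172 0.174]
tcp [ 0.2158 -0.4504  0.2305] yaw -1.124 F [-0.52  0.01 -0.81] t 0.1
shift tool [-0.2565 -0.438  -0.069 ]
roll -0.804
```

{"fn": "step_arm", "kwargs": {"series": [[-0.016, -0.027, -0.009, 0], [-0.016, -0.027, -0.009, 0], [-0.016, -0.027, -0.009, 0], [-0.016, -0.027, -0.009, 0], [-0.016, -0.027, -0.009, 0], [-0.016, -0.027, -0.009, 0], [-0.016, -0.027, -0.009, 0], [-0.016, -0.027, -0.008, 0]], "fingers": 0}}

```text
clock: 0.9
eef_pos: [0.3559, -0.2409, 0.3024]
tool_rot: [0.846, -0.533, -0.0, -0.0]
ft_force: [1.0, -0.2, 0.8]
grip_width: 0.0001
```

{"fn": "step_arm", "kwargs": {"series": [[-0.016, -0.027, 0, 0], [-0.016, -0.027, 0, 0], [-0.016, -0.027, 0, 0], [-0.016, -0.027, 0, 0], [-0.016, -0.027, 0, 0], [-0.016, -0.027, 0, 0], [-0.016, -0.027, 0, 0], [-0.016, -0.027, 0, 0]]}}

```text
clock: 1.7
eef_pos: [0.4953, -0.0322, 0.3018]
tool_rot: [0.846, -0.533, -0.0, 0.0]
ft_force: [0.1, -1.1, -0.3]
grip_width: -0.0
```

{"fn": "step_arm", "kwargs": {"series": [[0, 0, 0, -0.1], [0, 0, 0, -0.1], [0, 0, 0, -0.1], [0, 0, 0, -0.1], [0, 0, 0, -0.1], [0, 0, 0, -0.1], [0, 0, 0, -0.1], [0, 0, 0, -0.1]]}}

```text
clock: 2.5
eef_pos: [0.4947, -0.0334, 0.3017]
tool_rot: [0.987, -0.159, -0.001, 0.0]
ft_force: [-1.0, 0.3, -0.1]
grip_width: -0.0001
```

```bash
python3 - <<'E'
from h import *
plan(.494,-.022,.30,-.33)
snap('wrist','w1')
im,d,P=cloud('w1'); h,s,v=cv2.split(cv2.cvtColor(im,cv2.COLOR_RGB2HSV))
o=(h<20)&(s>150)&(P[...,2]>.150)&(P[...,2]<.19)&(d>0)
q=P[o]; e=cv2.fitLine(q[:,:2].astype(np.float32),cv2.DIST_HUBER,0,.001,.001).ravel()
t=(q[:,:2]-e[2:])@e[:2]; print('bar',len(q),e[:2],'mid',(e[2:]+e[:2]*(t.min()+t.max())/2).round(4),np.ptp(t),np.percentile(q[:,2],[10,50,95]).round(4))
E
```

```text
tcp [ 0.4947 -0.0334  0.3017] yaw -0.32 F [-0.98  0.27 -0.07] t 2.5
shift tool [-0.0042 -0.0106  0.0017]
roll 0.01
bar 1185 [0.3284171 0.9445328] mid [ 0.4941 -0.0213] 0.0993439084643068 [0.1719 0.1738 0.1752]
```

View pics/w1.png

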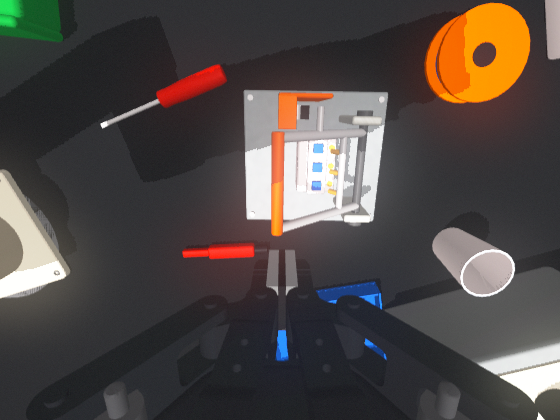

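The wrist view shows the orange bar at about (278,185), mid (0.494,-0.0215), top at z 0.175. The jig model gives the same values, so I'll move above the bar.

{"fn": "step_arm", "kwargs": {"series": [[-0.002, -0.005, 0.01, 0.01], [-0.002, -0.006, 0.015, 0], [0, 0, 0.018, 0], [0, 0, 0.018, 0], [0, 0, 0.018, 0], [0, 0, 0.018, 0], [0, 0, 0.014, 0], [0, 0, 0.006, 0]]}}

```text
clock: 3.35
eef_pos: [0.4932, -0.0213, 0.1829]
tool_rot: [0.986, -0.167, -0.002, 0.0]
ft_force: [-0.6, 0.3, 0.6]
grip_width: -0.0003
```

{"fn": "step_arm", "kwargs": {"series": [[0, 0, 0.007, 0], [-0.002, 0, 0.005, 0], [-0.003, 0, 0.005, 0], [-0.003, 0, 0.005, 0], [-0.003, 0, 0.005, 0], [-0.002, 0, 0.005, 0], [-0.002, 0, 0.005, 0], [0, 0, 0, 0]]}}

```text
clock: 4.15
eef_pos: [0.48, -0.0167, 0.1476]
tool_rot: [0.986, -0.166, -0.001, 0.0]
ft_force: [-0.3, 0.5, 1.7]
grip_width: 0.0001
```

{"fn": "step_arm", "kwargs": {"series": [[-0.003, 0, 0.005, 0], [-0.002, 0, 0.005, 0], [-0.002, 0, 0.005, 0], [-0.002, 0, 0.005, 0], [-0.001, 0, 0.004, 0], [-0.001, 0, 0.003, 0], [0, 0, 0, 0], [0, 0, 0, 0]]}}

```text
clock: 4.95
eef_pos: [0.47, -0.0132, 0.1213]
tool_rot: [0.986, -0.166, -0.0, 0.0]
ft_force: [-0.8, 1.1, 1.3]
grip_width: 0.0001
```

```bash
python3 - <<'E'
from h import *
import time
snap('wrist','w2'); o=sensors.get_obs(); print(o['clock'],o['ft_force'])
E
```

```text
5.0 [-0.28727658 -0.51855743  1.22686718]
```

View pics/w2.png

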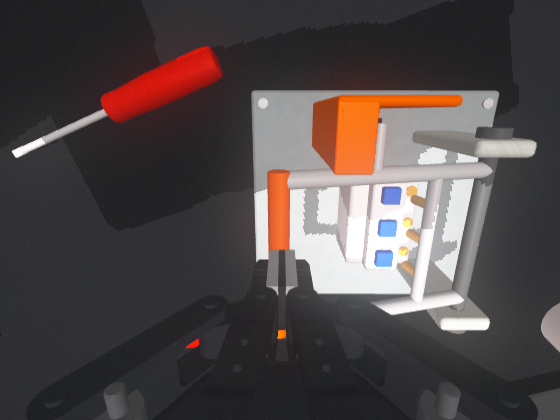

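The bar is centred under the closed fingertips. I'll go slower from here, stopping to check the force.

{"fn": "step_arm", "kwargs": {"series": [[0, 0, 0.001, 0], [-0.001, 0, 0.001, 0], [0, 0, 0.001, 0], [0, 0, 0.001, 0], [-0.001, 0, 0.001, 0], [0, 0, 0.001, 0], [0, 0, 0, 0], [0, 0, 0, 0]]}}

```text
clock: 5.8
eef_pos: [0.4684, -0.0125, 0.1153]
tool_rot: [0.986, -0.166, 0.0, -0.0]
ft_force: [0.4, 0.2, 0.8]
grip_width: -0.0001
```

{"fn": "step_arm", "kwargs": {"series": [[0, 0, 0.0006, 0], [0, 0, 0.0006, 0], [0, 0, 0.0006, 0], [0, 0, 0.0006, 0], [0, 0, 0.0006, 0], [0, 0, 0, 0], [0, 0, 0, 0], [0, 0, 0, 0]]}}

```text
clock: 6.6
eef_pos: [0.4683, -0.0125, 0.1123]
tool_rot: [0.986, -0.166, -0.0, 0.0]
ft_force: [-0.8, -0.3, 2.1]
grip_width: -0.0001
```

{"fn": "step_arm", "kwargs": {"series": [[0, 0, 0.0006, 0], [0, 0, 0.0006, 0], [0, 0, 0.0006, 0], [0, 0, 0.0006, 0], [0, 0, 0.0006, 0], [0, 0, 0, 0], [0, 0, 0, 0], [0, 0, 0, 0]]}}

```text
clock: 7.4
eef_pos: [0.4683, -0.0125, 0.1093]
tool_rot: [0.986, -0.166, -0.0, 0.0]
ft_force: [-0.8, 0.2, 2.4]
grip_width: 0.0002
```

{"fn": "step_arm", "kwargs": {"series": [[-0.001, 0, 0.0006, 0], [0, 0, 0.0006, 0], [0, 0, 0.0006, 0], [0, 0, 0.0006, 0], [0, 0, 0.0006, 0], [0, 0, 0, 0], [0, 0, 0, 0], [0, 0, 0, 0]]}}

```text
clock: 8.2
eef_pos: [0.4676, -0.0122, 0.1064]
tool_rot: [0.986, -0.166, 0.0, -0.0]
ft_force: [0.6, -0.5, 0.6]
grip_width: 0.0
```

{"fn": "step_arm", "kwargs": {"series": [[0, 0, 0.0006, 0], [0, 0, 0.0006, 0], [0, 0, 0.0006, 0], [0, 0, 0.0006, 0], [0, 0, 0.0006, 0], [0, 0, 0, 0], [0, 0, 0, 0], [0, 0, 0, 0]]}}

```text
clock: 9.0
eef_pos: [0.4674, -0.0121, 0.1043]
tool_rot: [0.986, -0.166, 0.0, -0.0]
ft_force: [-2.3, 0.2, 9.6]
grip_width: -0.0002
```

{"fn": "step_arm", "kwargs": {"series": [[0, 0, 0.0004, 0], [0, 0, 0.0004, 0], [0, 0, 0.0002, 0], [0, 0, 0, 0], [0, 0, 0, 0], [0, 0, 0, 0], [0, 0, 0, 0], [0, 0, 0, 0]]}}

```text
clock: 9.8
eef_pos: [0.4672, -0.012, 0.1031]
tool_rot: [0.986, -0.166, 0.0, -0.0]
ft_force: [-1.5, 0.3, 8.0]
grip_width: 0.0003
```

{"fn": "step_arm", "kwargs": {"series": [[0, 0, 0.0004, 0], [0, 0, 0.0004, 0], [0, 0, 0.0002, 0], [0, 0, 0, 0], [0, 0, 0, 0], [0, 0, 0, 0], [0, 0, 0, 0], [0, 0, 0, 0]]}}

```text
clock: 10.6
eef_pos: [0.4671, -0.012, 0.1019]
tool_rot: [0.986, -0.166, -0.0, -0.0]
ft_force: [-1.8, 0.4, 7.0]
grip_width: 0.0001
```

{"fn": "step_arm", "kwargs": {"series": [[0, 0, 0.0004, 0], [0, 0, 0.0004, 0], [0, 0, 0.0002, 0], [0, 0, 0, 0], [0, 0, 0, 0], [0, 0, 0, 0], [0, 0, 0, 0], [0, 0, 0, 0]]}}

```text
clock: 11.4
eef_pos: [0.467, -0.0119, 0.1007]
tool_rot: [0.986, -0.166, -0.0, -0.0]
ft_force: [-2.0, 0.1, 6.2]
grip_width: -0.0
```

{"fn": "step_arm", "kwargs": {"series": [[0, 0, 0.0004, 0], [0, 0, 0.0004, 0], [0, 0, 0.0002, 0], [0, 0, 0, 0], [0, 0, 0, 0], [0, 0, 0, 0], [0, 0, 0, 0], [0, 0, 0, 0]]}}

```text
clock: 12.2
eef_pos: [0.4668, -0.0119, 0.0995]
tool_rot: [0.986, -0.166, -0.0, -0.0]
ft_force: [-1.5, 0.9, 5.8]
grip_width: -0.0001
```

{"fn": "step_arm", "kwargs": {"series": [[0, 0, 0.0004, 0], [0, 0, 0.0004, 0], [0, 0, 0.0004, 0], [0, 0, 0.0003, 0], [0, 0, 0, 0], [0, 0, 0, 0], [0, 0, 0, 0], [0, 0, 0, 0]]}}

```text
clock: 13.0
eef_pos: [0.4673, -0.0122, 0.0977]
tool_rot: [0.986, -0.166, -0.0, 0.0]
ft_force: [-1.3, 0.7, 4.0]
grip_width: 0.0003
```

{"fn": "step_arm", "kwargs": {"series": [[0, 0, 0.0004, 0], [0, 0, 0.0004, 0], [0, 0, 0.0004, 0], [0, 0, 0.0003, 0], [0, 0, 0, 0], [0, 0, 0, 0], [0, 0, 0, 0], [0, 0, 0, 0]]}}

```text
clock: 13.8
eef_pos: [0.4676, -0.0123, 0.0963]
tool_rot: [0.986, -0.166, 0.0, 0.0]
ft_force: [-0.9, 0.2, 2.4]
grip_width: -0.0003
```

{"fn": "step_arm", "kwargs": {"series": [[0, 0, 0.0004, 0], [0, 0, 0.0004, 0], [0, 0, 0.0004, 0], [0, 0, 0.0003, 0], [0, 0, 0, 0], [0, 0, 0, 0], [0, 0, 0, 0], [0, 0, 0, 0]]}}

```text
clock: 14.6
eef_pos: [0.4675, -0.0122, 0.0948]
tool_rot: [0.986, -0.166, 0.0, 0.0]
ft_force: [-1.4, -0.6, 1.9]
grip_width: 0.0001
```

{"fn": "step_arm", "kwargs": {"series": [[0, 0, 0.0004, 0], [0, 0, 0.0004, 0], [0, 0, 0.0004, 0], [0, 0, 0.0003, 0], [0, 0, 0, 0], [0, 0, 0, 0], [0, 0, 0, 0], [0, 0, 0, 0]]}}

```text
clock: 15.4
eef_pos: [0.4676, -0.0122, 0.0933]
tool_rot: [0.986, -0.166, 0.0, -0.0]
ft_force: [0.1, 0.5, 0.5]
grip_width: 0.0002
```

{"fn": "step_arm", "kwargs": {"series": [[0, 0, 0.0004, 0], [0, 0, 0.0004, 0], [0, 0, 0.0004, 0], [0, 0, 0.0003, 0], [0, 0, 0, 0], [0, 0, 0, 0], [0, 0, 0, 0], [0, 0, 0, 0]]}}

```text
clock: 16.2
eef_pos: [0.4673, -0.0122, 0.0918]
tool_rot: [0.986, -0.166, -0.0, 0.0]
ft_force: [0.1, -0.4, 0.4]
grip_width: -0.0002
```

{"fn": "step_arm", "kwargs": {"series": [[0, 0, -0.002, 0], [0, 0, -0.006, 0], [0, 0, -0.012, 0], [0, 0, -0.016, 0], [0, 0, -0.016, 0], [0, 0, -0.016, 0], [0, 0, -0.01, 0], [0, 0, 0, 0]]}}

```text
clock: 17.0
eef_pos: [0.4686, -0.0122, 0.1716]
tool_rot: [0.986, -0.166, 0.002, -0.0]
ft_force: [0.1, -0.6, 0.1]
grip_width: -0.0001
```

```bash
cat >> h.py <<'E'
def bar(fn,lo=.05,hi=.19):
    im,d,P=cloud(fn); h,s,v=cv2.split(cv2.cvtColor(im,cv2.COLOR_RGB2HSV))
    J=np.array([.5407,-.0375]); c,sn=np.cos(-.332),np.sin(-.332)
    jx=(P[...,0]-J[0])*c+(P[...,1]-J[1])*sn; jy=-(P[...,0]-J[0])*sn+(P[...,1]-J[1])*c
    o=(h<20)&(s>150)&(P[...,2]>lo)&(P[...,2]<hi)&(d>0)&(jx<-.03)&(jx>-.11)&(abs(jy)<.048)
    q=P[o]; print('bar n',len(q)); 
    if len(q): print(' xyz med',np.median(q,0).round(4),'jx',np.median(jx[o]).round(4),'jy',jy[o].min().round(3),jy[o].max().round(3),'z 90',np.percentile(q[:,2],90).round(4))
E
python3 - <<'E'
from h import *
snap('wrist','w3'); bar('w3')
im,d,P=cloud('top0'); h,s,v=cv2.split(cv2.cvtColor(im,cv2.COLOR_RGB2HSV))
plan(.4785,.3145,.15)
E
```

```text
bar n 1282
 xyz med [ 0.4684 -0.0014  0.0907] jx -0.0802 jy -0.031 0.048 z 90 0.0919
tcp [ 0.4679 -0.0122  0.1705] yaw -0.334 F [ 0.2  -1.19 -0.42] t 17.05
shift tool [-0.0971 -0.3121  0.0205]
```

View pics/w3.png

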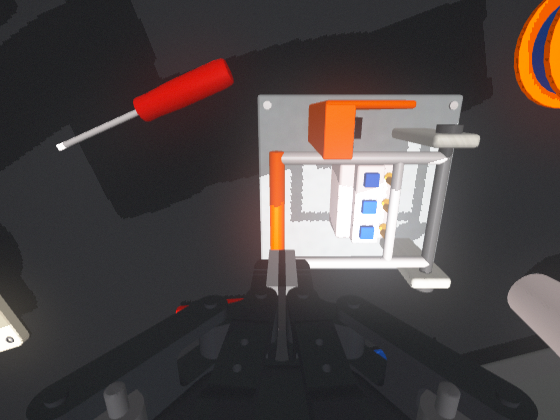

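The wrist view shows the bail level, with the bar at (278,205), top z 0.0915 and jig x -80 mm. It stays down untouched, so it is locked at about 0.70 rad. Next is the button.

{"fn": "step_arm", "kwargs": {"series": [[-0.012, -0.039, 0, 0], [-0.012, -0.039, 0, 0], [-0.012, -0.039, 0, 0], [-0.012, -0.039, 0, 0], [-0.012, -0.039, 0.005, 0], [-0.012, -0.039, 0.005, 0], [-0.012, -0.039, 0.005, 0], [-0.013, -0.039, 0.005, 0]]}}

```text
clock: 17.85
eef_pos: [0.4773, 0.3157, 0.1483]
tool_rot: [0.986, -0.166, -0.001, 0.001]
ft_force: [0.4, -1.0, 0.3]
grip_width: -0.0001
```

```bash
python3 - <<'E'
from h import *
snap('wrist','w4')
im,d,P=cloud('w4'); h,s,v=cv2.split(cv2.cvtColor(im,cv2.COLOR_RGB2HSV))
rd=(((h<6)|(h>174))&(s>150)&(v>60)&(d>0)&(P[...,2]>.07)&(P[...,2]<.11)).astype(np.uint8)
n,L,st,c=cv2.connectedComponentsWithStats(rd)
for i in range(1,n):
    if st[i,4]>40: q=P[L==i]; print('red',st[i],np.median(q,0).round(4),q.min(0).round(4),q.max(0).round(4))
plan(.4785,.3145,.10)
E
```

```text
red [221 198  16  15 191] [0.4413 0.3382 0.0729] [0.4352 0.3321 0.0702] [0.4473 0.3438 0.0751]
red [ 264  201   38   39 1153] [0.479  0.3192 0.0917] [0.4637 0.2997 0.0809] [0.4924 0.3316 0.0939]
tcp [0.4769 0.3219 0.1472] yaw -0.328 F [ 2.79  5.15 -0.09] t 17.9
shift tool [0.004  0.0066 0.0472]
```

View pics/w4.png

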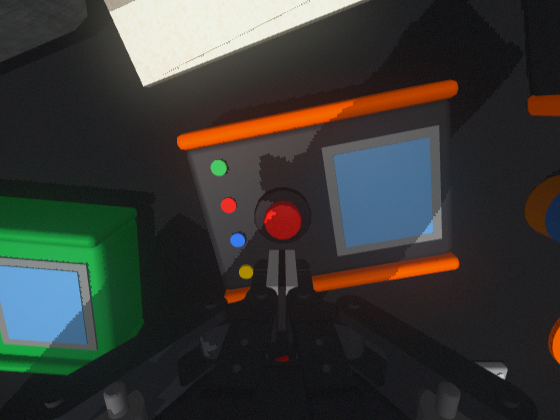

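The button is at about (283,221), directly below the fingertips, with its top at z ≈ 0.093. I'll press straight down.

{"fn": "step_arm", "kwargs": {"series": [[0, 0, 0.012, 0], [0, 0, 0.014, 0], [0, 0, 0.014, 0], [0, 0, 0.012, 0], [0, 0, 0.005, 0], [0, 0, 0.003, 0], [0, 0, 0.003, 0], [0, 0, 0, 0]]}}

```text
clock: 18.7
eef_pos: [0.4781, 0.3139, 0.0872]
tool_rot: [0.986, -0.166, 0.0, 0.0]
ft_force: [-1.6, -2.7, 4.9]
grip_width: -0.0001
```

{"fn": "step_arm", "kwargs": {"series": [[0, 0, 0.0005, 0], [0, 0, 0.0005, 0], [0, 0, 0.0005, 0], [0, 0, 0.0005, 0], [0, 0, 0, 0], [0, 0, 0, 0], [0, 0, 0, 0], [0, 0, 0, 0]]}}

```text
clock: 19.5
eef_pos: [0.4785, 0.3143, 0.086]
tool_rot: [0.986, -0.166, 0.001, -0.0]
ft_force: [-2.8, -3.3, 8.5]
grip_width: -0.0002
```

{"fn": "step_arm", "kwargs": {"series": [[0, 0, 0.0005, 0], [0, 0, 0.0005, 0], [0, 0, 0.0005, 0], [0, 0, 0.0005, 0], [0, 0, 0, 0], [0, 0, 0, 0], [0, 0, 0, 0], [0, 0, 0, 0]]}}

```text
clock: 20.3
eef_pos: [0.4785, 0.3144, 0.0858]
tool_rot: [0.986, -0.166, 0.001, -0.001]
ft_force: [-5.6, -5.8, 18.8]
grip_width: 0.0
```

The button has bottomed: 19 N with only 0.2 mm of movement. Next I'll lift off, return above the bar and open the fingers partway.

{"fn": "step_arm", "kwargs": {"series": [[0, 0, -0.01, 0], [0, 0, -0.03, 0], [0, 0, -0.04, 0], [0.006, 0.02, -0.007, 0], [0.012, 0.039, 0, 0], [0.012, 0.039, 0, 0], [0.012, 0.039, 0, 0], [0.012, 0.039, 0, 0]]}}

```text
clock: 21.1
eef_pos: [0.4717, 0.1297, 0.1697]
tool_rot: [0.986, -0.166, 0.001, -0.001]
ft_force: [0.7, -1.0, 0.6]
grip_width: -0.0004
```

{"fn": "step_arm", "kwargs": {"series": [[0.012, 0.039, 0, 0], [0.012, 0.039, 0, 0], [0.012, 0.039, 0, 0], [0.012, 0.039, 0, 0], [0.004, 0.015, 0, 0], [0, 0, 0, 0], [0, 0, 0, 0], [0, 0, 0, 0]], "fingers": 0.045}}

```text
clock: 21.9
eef_pos: [0.4647, -0.0472, 0.1697]
tool_rot: [0.986, -0.166, 0.0, -0.0]
ft_force: [-0.1, -0.5, 0.4]
grip_width: 0.045
```

```bash
python3 - <<'E'
from h import *
plan(.4648,-.0113,.100,-.332)
snap('wrist','w5'); bar('w5')
E
```

```text
tcp [ 0.4647 -0.0472  0.1697] yaw -0.333 F [-0.13 -0.49  0.41] t 21.9
shift tool [-0.0117 -0.0339  0.0697]
roll -0.001
bar n 1812
 xyz med [ 0.4668 -0.0072  0.0906] jx -0.0799 jy -0.048 0.048 z 90 0.0919
```

View pics/w5.png

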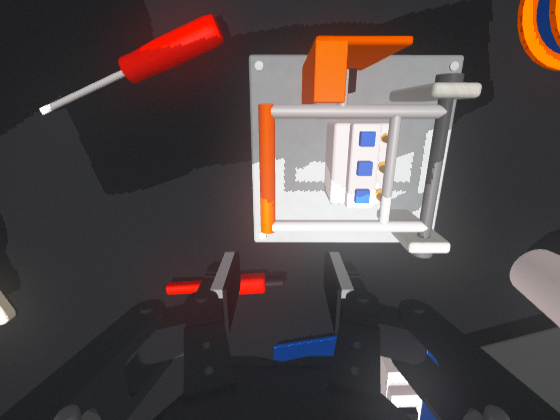

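The bail is still locked, with the bar at (267,170) and top z 0.091. I'll move over the bar and down so that it sits between the pads.

{"fn": "step_arm", "kwargs": {"series": [[-0.006, -0.017, 0, 0], [-0.006, -0.017, 0.005, 0], [0, 0, 0.015, 0], [0, 0, 0.02, 0], [0, 0, 0.02, 0], [0, 0, 0.02, 0], [0, 0, 0.012, 0], [0, 0, 0, 0]]}}

```text
clock: 22.75
eef_pos: [0.4627, -0.0109, 0.0761]
tool_rot: [0.986, -0.165, -0.002, 0.0]
ft_force: [0.0, -0.1, -0.2]
grip_width: 0.045
```

{"fn": "step_arm", "kwargs": {"series": [[0, 0, 0, 0], [0, 0, 0, 0], [0, 0, 0, 0], [0, 0, 0, 0], [0, 0, 0, 0], [0, 0, 0, 0], [0, 0, 0, 0], [0, 0, 0, 0]], "fingers": 0.016}}

```text
clock: 23.55
eef_pos: [0.4642, -0.0122, 0.0778]
tool_rot: [0.986, -0.166, 0.0, -0.0]
ft_force: [-0.1, 0.5, 0.1]
grip_width: 0.0162
```

{"fn": "step_arm", "kwargs": {"series": [[0, 0, 0, 0], [0, 0, 0, 0], [0, 0, 0, 0], [0, 0, 0, 0], [0, 0, 0, 0], [0, 0, 0, 0], [0, 0, 0, 0], [0, 0, 0, 0]], "fingers": 0.008}}

```text
clock: 24.35
eef_pos: [0.4648, -0.0124, 0.078]
tool_rot: [0.986, -0.166, 0.001, 0.0]
ft_force: [3.6, -2.1, -0.6]
grip_width: 0.0094
```

{"fn": "step_arm", "kwargs": {"series": [[0, 0, -0.002, 0], [0, 0, -0.003, 0], [0, 0, -0.003, 0], [0, 0, -0.004, 0], [0, 0, -0.004, 0], [0.001, 0, -0.004, 0], [0, 0, 0, 0], [0, 0, 0, 0]]}}

```text
clock: 25.15
eef_pos: [0.4662, -0.0129, 0.098]
tool_rot: [0.986, -0.166, 0.001, 0.0]
ft_force: [5.8, -3.8, -2.8]
grip_width: 0.009
```

```bash
python3 - <<'E'
from h import *
plan(0,0,0); snap('wrist','w6'); bar('w6')
E
```

```text
tcp [ 0.4662 -0.0129  0.098 ] yaw -0.334 F [ 5.81 -3.83 -2.85] t 25.15
shift tool [-0.4449  0.1408  0.0971]
bar n 3621
 xyz med [ 0.4689 -0.0041  0.1113] jx -0.0782 jy -0.048 0.048 z 90 0.1124
```

The bar came up 20 mm with the tool and is free of the catch, with only the spring's pull left. I'll carry it up along its arc.

{"fn": "step_arm", "kwargs": {"series": [[0.001, 0, -0.007, 0], [0.0015, 0, -0.007, 0], [0.002, 0, -0.007, 0], [0.0025, 0, -0.007, 0], [0.003, 0, -0.007, 0], [0.0035, 0, -0.007, 0], [0.004, 0, -0.007, 0], [0.0045, 0, -0.006, 0]]}}

```text
clock: 26.0
eef_pos: [0.4856, -0.0197, 0.1521]
tool_rot: [0.986, -0.166, -0.001, -0.0]
ft_force: [6.0, -1.4, -6.9]
grip_width: 0.0091
```

{"fn": "step_arm", "kwargs": {"series": [[0, 0, 0, 0], [0, 0, 0, 0], [0.003, 0, 0, 0], [0.003, 0, -0.005, 0], [0, 0, -0.015, 0], [0, 0, -0.025, 0], [0, 0, -0.03, 0], [0, 0, -0.03, 0]], "fingers": 0.06}}

```text
clock: 26.8
eef_pos: [0.4912, -0.0215, 0.2589]
tool_rot: [0.986, -0.166, -0.001, -0.0]
ft_force: [0.2, -0.4, 0.2]
grip_width: 0.0597
```

```bash
python3 - <<'E'
from h import *
plan(0,0,0); snap('wrist','w7'); bar('w7'); snap('side','side7')
a=cv2.imread('pics/side7.png')[80:380,120:480]; cv2.imwrite('pics/side7c.png',cv2.resize(a,None,fx=1.6,fy=1.6))
E
```

```text
tcp [ 0.4912 -0.0215  0.2589] yaw -0.334 F [ 0.23 -0.37  0.21] t 26.8
shift tool [-0.4709  0.1406  0.2594]
bar n 1475
 xyz med [ 0.4949 -0.0188  0.1737] jx -0.0493 jy -0.048 0.048 z 90 0.1749
```

View pics/w7.png

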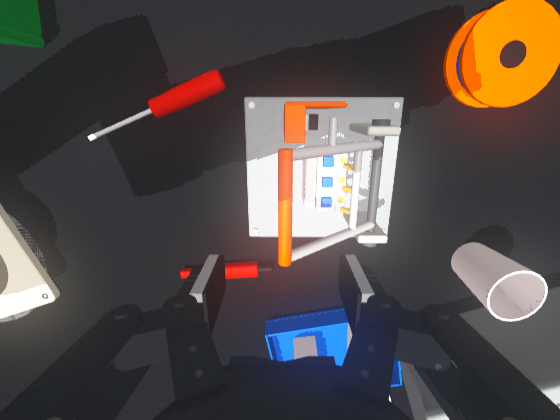

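The bar is back at z 0.1737 with jig x -49 mm, the same as at the start, so the bail is fully up. One check on the button, then I'll hand in.

```bash
python3 - <<'E'
from h import *
for fn in('side0','side7'):
    im,d,P=cloud(fn); h,s,v=cv2.split(cv2.cvtColor(im,cv2.COLOR_RGB2HSV))
    m=((h<6)|(h>174))&(s>150)&(v>70)&(abs(P[...,0]-.4785)<.02)&(abs(P[...,1]-.316)<.025)&(d>0)
    print(fn,m.sum(),np.median(P[m],0).round(4),np.percentile(P[m][:,2],90).round(4))
order.job_done(); print(sensors.get_obs()['clock'])
E
```

```text
side0 67 [0.4784 0.31   0.0889] 0.0914
  return _methods._mean(a, axis=axis, dtype=dtype,
  ret = um.true_divide(
Traceback (most recent call last):
IndexError: index -1 is out of bounds for axis 0 with size 0
```

The arm hides the button in the side view, so I'll use the top camera.

```bash
python3 - <<'E'
from h import *
snap('top','top8')
for fn in('top0','top8'):
    im,d,P=cloud(fn); h,s,v=cv2.split(cv2.cvtColor(im,cv2.COLOR_RGB2HSV))
    m=((h<6)|(h>174))&(s>150)&(v>70)&(abs(P[...,0]-.4785)<.02)&(abs(P[...,1]-.316)<.025)&(d>0)
    print(fn,m.sum(), P[m].size and (np.median(P[m],0).round(4),np.percentile(P[m][:,2],90).round(4)))
bar('top0'); bar('top8')
order.job_done(); print(sensors.get_obs()['clock'])
E
```

```text
top0 92 (array([0.4786, 0.3169, 0.0894]), np.float64(0.095))
top8 92 (array([0.4772, 0.317 , 0.0887]), np.float64(0.0932))
bar n 105
 xyz med [ 0.4935 -0.0187  0.1732] jx -0.0511 jy -0.047 0.048 z 90 0.1775
bar n 0
the job is handed in; nothing more can be done
the job is handed in; nothing more can be done
```

I ran the contact test in the required order and handed the job in about 27 s in, within the 51 s limit; no verdict is reported.

- **Bail locked:** I pushed the handle down with closed fingertips, and no reading went above 9.6 N. After I let go, the bail stayed level at about 0.70 rad with the bar top at z 0.091. It was still there after the button press.
- **Stop:** No force from the rubber stop showed up. I eased off once the push force fell to about 0.4 N.
- **Button:** I pressed the red button on the orange-sided tester until it bottomed, at 19 N with only 0.2 mm more movement.
- **Bail released:** I gripped the handle bar, lifted it out of the catch, carried it up its arc and let go.

**Last checks:**
- **Bail:** In the wrist view the bar is fully up at z 0.174, the same as at the start.
- **Button:** In the top view its median height is 88.7 mm against 89.4 mm at the start, so it is out within noise.
- **Checks that failed:** The final side-view check of the button and top-view check of the bar found nothing. The arm blocks the button in the side view and probably the bar in the top view.
- **Bystanders:** I did not measure their positions at the end. There was no unexplained contact force, and those visible in the wrist pictures looked undisturbed.

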